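# Gauge a bushing and lift it with the tongs

## Task

Gauge the greased brass bushing that stands in the seat of the gauge stand: take the gauge pin (the one with the tall round knob) out of the wooden rack, push it fully home into the bushing's bore and let go of it, with the bushing still in its seat. Then pick up the spring tongs, close them on the bushing and lift it upright, with the pin still fully home, about 12 cm straight up from the stand; finish while holding it there, still, with the tongs. The gripper's fingers must never touch the greased bushing itself, and the hex bolt, the jar and the coupling nut stay where they are.

Things in the scene. Friction and masses are not known exactly. Their poses are not given: they have to be found in the camera images.
- stand: fixed dark steel square stand, 60 x 60 mm, 30 mm high; on its top a round seat rim 4 mm high (inner diameter 29 mm, outer 42 mm) in which the bushing stands. Origin: centre of the underside, on the table.
- bushing: loose brass sleeve standing upright in the seat, outer diameter 26 mm, bore 11 mm right through, 36 mm tall, 120 g; origin: centre of its underside (30 mm above the table), z up along the bore.
- bushing_top (a point): centre of the mouth of the bushing's bore, at its upper face (66 mm above the table at the start).
- rack: fixed pale wooden block 60 x 140 x 34 mm (x, y, z) with two upright 10 mm holes on its long middle line, 35 mm either side of the middle; the gauge pin stands in one, the hex bolt in the other. Origin: centre of the underside; y along its length.
- pin: loose steel gauge pin, upright, 50 g. From its origin (lower tip) up along z: 8 mm round-tipped shank to 28 mm, 18 mm flange to 31 mm, 14 mm round knob to 63 mm. In the rack its flange lies on the rack's top. Fully home, its flange lies on the bushing's top, its tip 8 mm above the bushing's underside. Gripped high on the knob (TCP 54 mm above the tip) the fingertips clear the bushing.
- bolt: bystander: loose dark steel hex bolt in the rack's other hole, shank 8 mm, flat hex head 7 mm high and about 15 mm wide, no knob. Origin: lower tip.
- tongs_rest: fixed grey plastic rest: two cross bars 12 mm thick, 100 mm wide and 25 mm high, 60 mm before and behind its middle; between them only a 6 mm high, 20 mm wide strip. Origin: centre of the underside.
- tongs: spring tongs lying across the rest's bars, 210 mm long, 140 g: two flat upright steel arms 20 mm high, 4 mm thick, swinging level. Origin: centre line at the grip point, at the arms' underside (25 mm above the table); x towards the jaws, z up. Pivot 95 mm behind (-x); rubber jaws (36 mm long, 20 mm high) centred 95 mm ahead (+x). This body is the +y arm and pivot.
- tongs_grip (a point): where to squeeze the tongs: on the centre line, at half height of the arms (10 mm above their underside, 35 mm above the table at the start). Open, the arms are 56 mm wide over their outsides here; closed on the bushing 40 mm. The spring pushes back with 5 N (open) to 10 N (on the bushing).
- tongs_jaws (a point): middle between the open jaws, at half height of the arms, 95 mm ahead of the grip point. Gap 58 mm when open; it shuts 2 mm for each 1 mm squeezed at the grip point. Squeezed lightly there, to 51 mm, the tongs can be carried with the jaws well open and centred on the gripper's centre line; 40 N grips the bushing firmly.
- tongs_arm (a joint): how far the tongs are closed, rad: 0 fully open, about 0.168 when closed on the bushing, 0.28 at its stop (jaws empty).
- grease_jar: bystander: loose closed jar, 60 mm diameter, 70 mm high; origin: centre of the underside.
- coupling_nut: bystander: loose steel hex coupling nut, 36 mm across the flats, 50 mm tall; origin: centre of the underside.

How it is judged:
By the outcome, as a careful person would: the job done as asked, in the order asked, and still so for the second after the job is handed in, while the arm keeps its last pose, push and grip.
It also fails if it takes over 64 s, if anything falls off the work surface, if the arm or the gripper's body presses on something with over 40 N, if the wrist force passes 120 N, or if a joint passes its speed limit or range.

## Robot

A 7-joint arm with a two-finger parallel gripper is mounted at the origin on the work surface. World frame = base frame: x ahead of the robot, y to its left, z up, the work surface at z = 0. Lengths are in m, angles in rad, forces in N, time in s.
With the tool pointing down it reaches from about 0.35 to 0.9 m from the base axis. Payload 8.1 kg.
Tool frame: the origin (TCP) lies between the finger pads, 19 mm behind the fingertips; this is the grasp point; z points along the fingers, y is the line along which they close (so a half turn about z gives the same grasp; the last joint's range is limited). The gripper opens to 92 mm and grips with 3 to 60 N. Pads are 19 mm wide; open, the fingers measure 130 mm over their backs; the gripper's body (75 mm by 190 mm) begins 47 mm behind the grasp point.
Start: joints at [-1.211, 0.434, 0.025, 1.573, -0.012, 1.134, -0.075], TCP at [0.279, 0.559, 0.246] pointing down, gripper open.
Joint ranges: [-2.62, 2.62], [-0.44, 2.09], [-1.27, 1.32], [0.08, 2.57], [-1.32, 4.46], [0.12, 2], [-2.74, 2.74]. Speed limits (rad/s): [2.22, 2.22, 3.01, 3.01, 3.14, 3.14, 3.14].

## Interface

Orientations are given as a unit quaternion [w, x, y, z].
In Python, from bench import arm gives the robot as it stands.
- The arm moves only by the tool apply_moves, never from a script. Its argument "rows" is a list of rows, each an object of numbers: "rx", "ry", "rz": the turn, a rotation vector about the tool's x, y, z in degrees; "dx", "dy", "dz": the shift along the tool's x, y, z in mm; "hand": the gripper's target within -1 to 1 (fully open at 1, half-way at 0, shut at -1). A call has 1 to 12 rows; each row is the pose to reach, as a shift and turn from the pose commanded when the call began, along the tool's axes at that moment; what a row does not reach only later rows make up. A row lasts 1/12 s, in which the tool goes at most 41.7 mm and 7.16 degrees, less where a joint would pass 70% of its speed; a pose out of reach is approached as far as the arm can. A call with a gripper value outside its range is refused whole. The fingers move at their own pace and stop on an object; "squeeze" is the grip in N (left out, the last holds). Time passes only in rows, so rows that repeat a pose let the fingers close. It gives the time, the measured TCP pose, the force, the opening and the grip force at its end, in the units of the state.
- arm.read_state(): the state, without advancing time (a new reading comes with each control period).
- arm.get_image(name): name is "scene" or "side" or "wrist"; returns a dict with "image" (420x560x3 uint8, red, green, blue), "z_map" (420x560 float32, m along the optical axis (not along the pixel's ray), 0 where there is no reading), "fovy" (degrees; the focal length in pixels is half the picture's height over the tangent of half this angle, whatever the lens; pixels are square), "cx", "cy" (the principal point, pixels), "R" (3x3) and "t" (3): a world point X has camera coordinates R X + t. Camera axes: x right, y down, z forward; pixel columns grow to the right and rows downward; lengths in m; the calibration is good to about 2 mm. A picture is of the moment at which its call begins.
- arm.hand_in(): hands the job in; it is judged then, once.
The state is a dict: "clock": time; "joints": joint angles; "qvel": joint speeds; "tau": joint torques, N m; "tcp_pos": TCP position; "eef_rot": TCP orientation; "force": force on the tool from outside, world axes, zero at the start; "wrist_torque": the same for the moment, N m; "finger_gap": opening from 0.0 (shut) to 1.0 (fully open); "finger_force": force on a finger pad.
Only numpy, scipy, OpenCV 4.12 (cv2) and the standard library are available. Lean on these libraries where they do the work, as an engineer would, in place of code of your own. Each camera call takes 0.05 s, during which the arm holds its last target. There are 200 camera calls.

## Working session

There is one attempt and no reset: what is moved stays moved. The work goes in short steps, Python scripts to look and compute and a tool call to move; the robot and the scene stay as the last step left them, time stands still between calls to the robot, and variables do not carry over. Pictures are saved under pics/ and viewed, at most 10 in all, crops included, and the job is handed in when it is done.

Besides the shell and the picture viewer there is one more tool, called by a JSON object that holds its "fn" and its "kwargs", one argument or row to a line. apply_moves: Moves the arm, as the interface text tells. Its arguments: {"type":"object","properties":{"rows":{"type":"array","items":{"type":"object","properties":{"rx":{"type":"number"},"ry":{"type":"number"},"rz":{"type":"number"},"dx":{"type":"number"},"dy":{"type":"number"},"dz":{"type":"number"},"hand":{"type":"number"}}}},"squeeze":{"type":"number"}},"required":["rows"]}

```bash
mkdir -p pics; cat > h.py <<'E'
import numpy as np, cv2
from bench import arm
def cap(n,f=None):
    d=arm.get_image(n)
    if f: cv2.imwrite('pics/'+f,d['image'][:,:,::-1])
    return d
def cloud(d):
    H,W=d['z_map'].shape; f=H/2/np.tan(np.radians(d['fovy'])/2)
    v,u=np.mgrid[:H,:W]; z=d['z_map']
    P=np.stack([(u-d['cx'])/f*z,(v-d['cy'])/f*z,z],-1)
    X=(P-d['t'])@np.array(d['R']); X[z==0]=np.nan
    return X
E
python3 - <<'E'
from h import *
s=arm.read_state(); print(s)
a=cap('scene','a.png');b=cap('side','b.png');
np.savez('ab.npz',a=cloud(a),b=cloud(b),ai=a['image'],bi=b['image'])
for d in(a,b): print(d['fovy'],-np.array(d['R']).T@d['t'])
cv2.imwrite('pics/ab.png',cv2.resize(np.hstack([a['image'],b['image']])[:,:,::-1],(800,300)))
E
```

```text
{'clock': 0.0, 'joints': array([-1.2106136 ,  0.43523945,  0.02496554,  1.57411919, -0.0115961 ,
        1.13399009, -0.07509824]), 'qvel': array([ 2.78156565e-04, -3.33301935e-04, -5.52778310e-05,  1.74658372e-03,
        3.60722352e-04,  1.88384920e-03,  5.57769666e-04]), 'tau': array([ 3.31222418e-04, -6.67856669e+01,  9.85029079e-01, -3.14448380e+01,
       -6.05625054e-02,  4.32571897e-02,  1.25582342e-04]), 'tcp_pos': array([0.27885201, 0.55879403, 0.24472609]), 'eef_rot': array([-1.12604003e-04,  2.29361095e-01,  9.73341070e-01, -7.97674464e-04]), 'force': array([-0.17539894, -0.34846041, -0.14885166]), 'wrist_torque': array([-0.03812453,  0.00293354, -0.04009569]), 'finger_force': 0.0, 'finger_gap': 0.9998070504011577}
56.74427140339513 [ 1.17954021 -0.07499274  0.54215282]
52.371437014277035 [ 0.29751153 -0.5423264   0.69704018]
```

View pics/a.png

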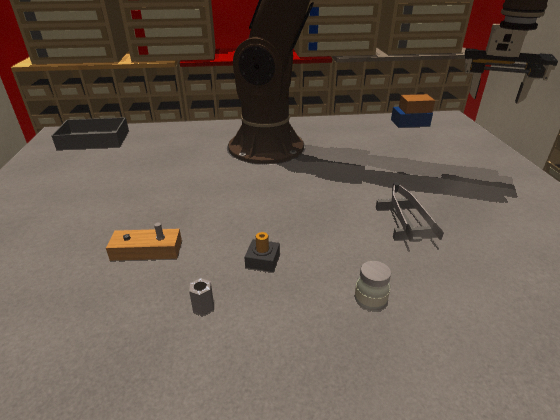

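View pics/b.png

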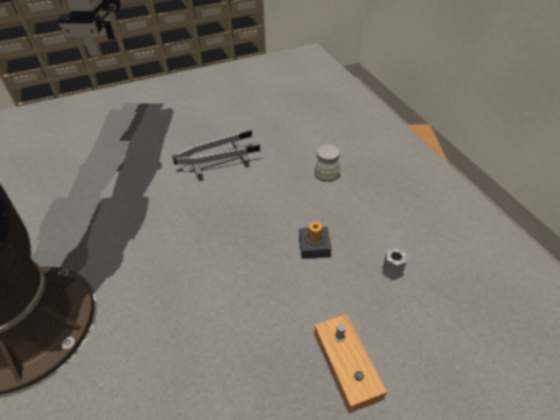

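The scene view shows the rack at (145,243) with the pin at (159,230) and the bolt at (127,237). The bushing is at (262,243), the nut at (202,297), the jar at (374,285) and the tongs at (410,212) with their jaws towards the camera. The side view shows the same layout: pin (341,331), bushing (315,230), tongs (218,152).

```bash
python3 - <<'E'
from h import *
z=np.load('ab.npz')
for k,boxes in (('a',dict(rack=(105,225,185,262),pin=(152,220,166,238),stand=(240,228,285,270),tongs=(370,180,445,242),jar=(350,258,395,310),nut=(185,275,218,315))),('b',dict(rack=(310,310,390,410),pin=(330,320,350,342),stand=(295,215,335,260),tongs=(165,125,270,180),jar=(310,140,345,185),nut=(380,245,410,280)))):
    X=z[k]
    for n,(u0,v0,u1,v1) in boxes.items():
        P=X[v0:v1,u0:u1].reshape(-1,3);P=P[~np.isnan(P[:,0])]
        def seg(lo,hi):
            Q=P[(P[:,2]>lo)&(P[:,2]<hi)]
            if len(Q)<4: return None
            r=cv2.minAreaRect((Q[:,:2]*1000).astype(np.float32))
            return len(Q),Q.mean(0).round(4),[np.round(x,1) for x in r]
        print(k,n,P[:,2].max().round(4),{b:seg(*b) for b in {'rack':[(.028,.038)],'pin':[(.045,.075),(.062,.075)],'stand':[(.026,.032),(.062,.075),(.04,.075)],'tongs':[(.03,.05),(.04,.05)],'jar':[(.065,.08)],'nut':[(.045,.06)]}[n]})
E
```

```text
a rack 0.0703 {(0.028, 0.038): (1245, array([ 0.5077, -0.2961,  0.0333]), [array([ 503.4, -295.8]), array([140.8,  63.7]), np.float64(86.1)])}
a pin 0.0703 {(0.045, 0.075): (82, array([ 0.5085, -0.2603,  0.06  ]), [array([ 507.7, -260.8]), array([14.2, 14.2]), np.float64(2.6)]), (0.062, 0.075): (39, array([ 0.5075, -0.2606,  0.067 ]), [array([ 505.5, -260.5]), array([14.4, 13.3]), np.float64(55.5)])}
a stand 0.0682 {(0.026, 0.032): (357, array([ 0.5723, -0.0487,  0.0296]), [array([563.9, -48.7]), array([60.1, 60.5]), np.float64(71.1)]), (0.062, 0.075): (86, array([ 0.5643, -0.0486,  0.0651]), [array([563.9, -48.7]), array([22.2, 25.9]), np.float64(85.7)]), (0.04, 0.075): (204, array([ 0.5681, -0.0486,  0.057 ]), [array([563.9, -48.3]), array([24.6, 25. ]), np.float64(79.3)])}
a tongs 0.0489 {(0.03, 0.05): (663, array([0.4702, 0.3052, 0.0395]), [array([459.7, 303. ]), array([ 71.8, 213.1]), np.float64(87.7)]), (0.04, 0.05): (343, array([0.4681, 0.3044, 0.0438]), [array([460.2, 306.4]), array([ 70.2, 213.6]), np.float64(85.9)])}
a jar 0.0726 {(0.065, 0.08): (534, array([0.6926, 0.1439,
[... 828 characters left out ...]
, -50.4]), array([25.5, 24.9]), np.float64(25.1)]), (0.04, 0.075): (207, array([ 0.5611, -0.0537,  0.0589]), [array([563.2, -50.6]), array([26.4, 25.6]), np.float64(71.0)])}
b tongs 0.0509 {(0.03, 0.05): (1016, array([0.4597, 0.2989, 0.0395]), [array([459.8, 302.2]), array([ 72.1, 214.4]), np.float64(87.2)]), (0.04, 0.05): (493, array([0.4575, 0.2993, 0.0442]), [array([460. , 302.6]), array([ 71.9, 214.4]), np.float64(86.9)])}
b jar 0.074 {(0.065, 0.08): (294, array([0.689 , 0.1409, 0.0704]), [array([689.4, 142.6]), array([53.3, 50.5]), np.float64(24.1)])}
b nut 0.0541 {(0.045, 0.06): (296, array([ 0.6747, -0.1678,  0.0509]), [array([ 675.6, -166.8]), array([40. , 36.7]), np.float64(57.4)])}
```

{"fn": "apply_moves", "kwargs": {
  "rows": [
    {"dx":-47,"dy":-53,"dz":5,"rz":6,"hand":1},
    {"dx":-94,"dy":-106,"dz":10,"rz":12},
    {"dx":-142,"dy":-158,"dz":16,"rz":18},
    {"dx":-190,"dy":-211,"dz":21,"rz":24},
    {"dx":-569,"dy":-633,"dz":65,"rz":67.5},
    {"dx":-569,"dy":-633,"dz":65,"rz":67.5},
    {"dx":-569,"dy":-633,"dz":65,"rz":67.5},
    {"dx":-569,"dy":-633,"dz":65,"rz":67.5},
    {"dx":-569,"dy":-633,"dz":65,"rz":67.5},
    {"dx":-569,"dy":-633,"dz":65,"rz":67.5},
    {"dx":-569,"dy":-633,"dz":65,"rz":67.5},
    {"dx":-569,"dy":-633,"dz":65,"rz":67.5}
  ]
}}

```text
invalid input
```

```bash
cat >> h.py <<'E'
from scipy.spatial.transform import Rotation as Ro
def go(x,y,z,yaw):
    "tool-axis shift (mm) and turn (deg) to a world target, tool down, tool x at yaw deg"
    s=arm.read_state(); R=Ro.from_quat(np.roll(s['eef_rot'],-1)); p=s['tcp_pos']*1000
    T=Ro.from_euler('z',yaw,degrees=True)*Ro.from_euler('x',180,degrees=True)
    print('t',round(s['clock'],2),'tcp',p.round(1),'yaw',np.degrees(np.arctan2(*R.as_matrix()[1::-1,0])).round(1),'F',s['force'].round(1),'gap',round(s['finger_gap']*92,1),'ff',round(s['finger_force'],1),'q',s['joints'].round(2))
    print('d',R.inv().apply(np.array([x,y,z])-p).round(1),'r',np.degrees((R.inv()*T).as_rotvec()).round(2))
E
python3 -c "
from h import *
go(505.5,-261.5,180,86)"
```

```text
t 0.1 tcp [278.9 558.9 244.8] yaw 153.5 F [0.8 0.  0.8] gap 92.0 ff 0.0 q [-1.21  0.44  0.02  1.57 -0.01  1.13 -0.08]
d [-569.  -632.8   65.8] r [-7.000e-02  5.000e-02  6.749e+01]
```

{"fn": "apply_moves", "kwargs": {
  "rows": [
    {"dx":-47,"dy":-53,"dz":5,"rx":0,"ry":0,"rz":6,"hand":1},
    {"dx":-569,"dy":-633,"dz":65,"rx":0,"ry":0,"rz":67.5,"hand":1},
    {"dx":-569,"dy":-633,"dz":65,"rx":0,"ry":0,"rz":67.5,"hand":1},
    {"dx":-569,"dy":-633,"dz":65,"rx":0,"ry":0,"rz":67.5,"hand":1}
  ]
}}

```text
clock: 0.43
tcp_pos: [0.3231, 0.397, 0.2325]
eef_rot: [-0.0, 0.457, 0.89, -0.0]
force: [0.5, 0.4, -0.5]
finger_gap: 1.0
finger_force: 0.0
```

```bash
python3 -c "
from h import *
go(505.5,-261.5,180,86)"
```

```text
t 0.43 tcp [323.1 397.  232.5] yaw 125.7 F [ 0.5  0.4 -0.5] gap 92.0 ff 0.0 q [-1.11  0.26  0.15  1.87 -0.05  1.01 -0.32]
d [-641.3 -235.6   52.7] r [-3.000e-02  2.000e-02  3.966e+01]
```

{"fn": "apply_moves", "kwargs": {
  "rows": [
    {"dx":-641,"dy":-236,"dz":53,"rx":0,"ry":0,"rz":39.7,"hand":1},
    {"dx":-641,"dy":-236,"dz":53,"rx":0,"ry":0,"rz":39.7,"hand":1},
    {"dx":-641,"dy":-236,"dz":53,"rx":0,"ry":0,"rz":39.7,"hand":1},
    {"dx":-641,"dy":-236,"dz":53,"rx":0,"ry":0,"rz":39.7,"hand":1},
    {"dx":-641,"dy":-236,"dz":53,"rx":0,"ry":0,"rz":39.7,"hand":1},
    {"dx":-641,"dy":-236,"dz":53,"rx":0,"ry":0,"rz":39.7,"hand":1},
    {"dx":-641,"dy":-236,"dz":53,"rx":0,"ry":0,"rz":39.7,"hand":1},
    {"dx":-641,"dy":-236,"dz":53,"rx":0,"ry":0,"rz":39.7,"hand":1},
    {"dx":-641,"dy":-236,"dz":53,"rx":0,"ry":0,"rz":39.7,"hand":1},
    {"dx":-641,"dy":-236,"dz":53,"rx":0,"ry":0,"rz":39.7,"hand":1},
    {"dx":-641,"dy":-236,"dz":53,"rx":0,"ry":0,"rz":39.7,"hand":1},
    {"dx":-641,"dy":-236,"dz":53,"rx":0,"ry":0,"rz":39.7,"hand":1}
  ]
}}

```text
clock: 1.43
tcp_pos: [0.4586, -0.0826, 0.1942]
eef_rot: [-0.0, 0.729, 0.684, 0.0]
force: [2.1, 2.5, -0.1]
finger_gap: 0.996
finger_force: 0.0
```

```bash
python3 -c "
from h import *
go(505.5,-261.5,170,86)"
```

```text
t 1.43 tcp [458.6 -82.6 194.2] yaw 86.3 F [ 2.1  2.5 -0.1] gap 91.7 ff 0.0 q [-0.41  0.25  0.57  2.05 -0.17  0.89  0.2 ]
d [-175.5   58.3   24.2] r [ 0.01 -0.02  0.32]
```

{"fn": "apply_moves", "kwargs": {
  "rows": [
    {"dx":-175,"dy":58,"dz":24,"rx":0,"ry":0,"rz":0,"hand":0},
    {"dx":-175,"dy":58,"dz":24,"rx":0,"ry":0,"rz":0,"hand":0},
    {"dx":-175,"dy":58,"dz":24,"rx":0,"ry":0,"rz":0,"hand":0},
    {"dx":-175,"dy":58,"dz":24,"rx":0,"ry":0,"rz":0,"hand":0},
    {"dx":-175,"dy":58,"dz":24,"rx":0,"ry":0,"rz":0,"hand":0},
    {"dx":-175,"dy":58,"dz":24,"rx":0,"ry":0,"rz":0,"hand":0},
    {"dx":-175,"dy":58,"dz":24,"rx":0,"ry":0,"rz":0,"hand":0}
  ]
}}

```text
clock: 2.02
tcp_pos: [0.5045, -0.2603, 0.1697]
eef_rot: [-0.0, 0.73, 0.683, -0.001]
force: [0.9, 0.3, -0.1]
finger_gap: 0.543
finger_force: 0.0
```

```bash
python3 -c "
from h import *
go(505.5,-261.5,60,86)
d=cap('wrist','w1.png');X=cloud(d)
m=(X[:,:,2]>.062)&(X[:,:,2]<.08)
v,u=np.where(m);print(len(u),u.min(),u.max(),v.min(),v.max());Q=X[m];print(Q.mean(0),cv2.minAreaRect((Q[:,:2]*1000).astype('f4')))
"
```

```text
t 2.02 tcp [ 504.5 -260.3  169.7] yaw 86.1 F [ 0.9  0.3 -0.1] gap 50.0 ff 0.0 q [-0.03  0.46  0.58  1.84 -0.3   0.93  0.62]
d [ -1.1   1.2 109.7] r [-0.08  0.01  0.14]
213 274 289 210 226
[ 0.50361627 -0.26096939  0.06849055] ((503.82275390625, -261.59661865234375), (13.558345794677734, 13.330503463745117), 87.35607147216797)
```

View pics/w1.png

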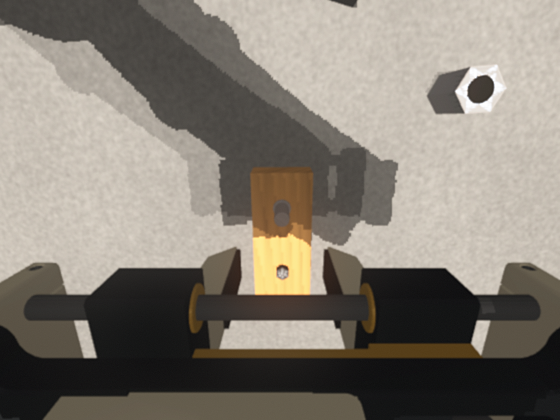

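The wrist view shows the pin at (282,213) between the fingers and the bolt at (282,271). The pin measures at about (504.3, -261.5), so I'm descending on it.

{"fn": "apply_moves", "kwargs": {
  "rows": [
    {"dx":-1,"dy":0,"dz":40,"rx":0,"ry":0,"rz":0,"hand":0},
    {"dx":-1,"dy":0,"dz":80,"rx":0,"ry":0,"rz":0,"hand":0},
    {"dx":-1,"dy":0,"dz":100,"rx":0,"ry":0,"rz":0,"hand":0},
    {"dx":-1,"dy":0,"dz":109.5,"rx":0,"ry":0,"rz":0,"hand":0},
    {"dx":-1,"dy":0,"dz":109.5,"rx":0,"ry":0,"rz":0,"hand":0},
    {"dx":-1,"dy":0,"dz":109.5,"rx":0,"ry":0,"rz":0,"hand":-1},
    {"dx":-1,"dy":0,"dz":109.5,"rx":0,"ry":0,"rz":0,"hand":-1},
    {"dx":-1,"dy":0,"dz":109.5,"rx":0,"ry":0,"rz":0,"hand":-1},
    {"dx":-1,"dy":0,"dz":109.5,"rx":0,"ry":0,"rz":0,"hand":-1},
    {"dx":-1,"dy":0,"dz":109.5,"rx":0,"ry":0,"rz":0,"hand":-1},
    {"dx":-1,"dy":0,"dz":109.5,"rx":0,"ry":0,"rz":0,"hand":-1},
    {"dx":-1,"dy":0,"dz":109.5,"rx":0,"ry":0,"rz":0,"hand":-1}
  ],
  "squeeze": 25
}}

```text
clock: 3.07
tcp_pos: [0.5054, -0.2602, 0.0615]
eef_rot: [0.0, 0.73, 0.684, 0.0]
force: [-1.6, 1.5, 7.0]
finger_gap: 0.142
finger_force: 25.0
```

```bash
python3 -c "
from h import *
go(504.5,-261.5,180,86)"
```

```text
t 3.07 tcp [ 505.4 -260.2   61.5] yaw 86.3 F [-1.6  1.5  7. ] gap 13.1 ff 25.0 q [ 0.04  0.6   0.49  1.93 -0.42  0.71  0.71]
d [  -1.3   -0.7 -118.5] r [ 0.05 -0.    0.28]
```

{"fn": "apply_moves", "kwargs": {
  "rows": [
    {"dx":0,"dy":0,"dz":-15,"rx":0,"ry":0,"rz":0,"hand":-1},
    {"dx":0,"dy":0,"dz":-30,"rx":0,"ry":0,"rz":0,"hand":-1},
    {"dx":0,"dy":0,"dz":-60,"rx":0,"ry":0,"rz":0,"hand":-1},
    {"dx":0,"dy":0,"dz":-95,"rx":0,"ry":0,"rz":0,"hand":-1},
    {"dx":0,"dy":0,"dz":-100,"rx":0,"ry":0,"rz":0,"hand":-1}
  ]
}}

```text
clock: 3.48
tcp_pos: [0.5071, -0.2618, 0.1659]
eef_rot: [0.003, 0.73, 0.684, 0.001]
force: [1.7, -0.6, -0.2]
finger_gap: 0.145
finger_force: 25.0
```

```bash
python3 -c "
from h import *
go(563.8,-49.7,160,86)"
```

```text
t 3.48 tcp [ 507.1 -261.8  165.9] yaw 86.2 F [ 1.7 -0.6 -0.2] gap 13.3 ff 25.0 q [-0.03  0.46  0.58  1.85 -0.31  0.92  0.63]
d [215.4  42.6   5.7] r [0.37 0.12 0.25]
```

{"fn": "apply_moves", "kwargs": {
  "rows": [
    {"dx":40,"dy":8,"dz":0,"rx":0,"ry":0,"rz":0,"hand":-1},
    {"dx":80,"dy":16,"dz":3,"rx":0,"ry":0,"rz":0,"hand":-1},
    {"dx":120,"dy":24,"dz":5,"rx":0,"ry":0,"rz":0,"hand":-1},
    {"dx":160,"dy":32,"dz":5,"rx":0,"ry":0,"rz":0,"hand":-1},
    {"dx":190,"dy":38,"dz":5,"rx":0,"ry":0,"rz":0,"hand":-1},
    {"dx":208,"dy":42,"dz":5,"rx":0,"ry":0,"rz":0,"hand":-1},
    {"dx":215,"dy":43,"dz":5,"rx":0,"ry":0,"rz":0,"hand":-1},
    {"dx":215,"dy":43,"dz":5,"rx":0,"ry":0,"rz":0,"hand":-1},
    {"dx":215,"dy":43,"dz":5,"rx":0,"ry":0,"rz":0,"hand":-1}
  ]
}}

```text
clock: 4.23
tcp_pos: [0.5616, -0.0495, 0.1558]
eef_rot: [0.0, 0.73, 0.684, -0.0]
force: [0.9, 0.1, -0.6]
finger_gap: 0.145
finger_force: 25.0
```

```bash
python3 - <<'E'
from h import *
go(563.8,-49.7,120,86)
tcp=arm.read_state()['tcp_pos']
for n in('wrist','scene','side'):
    d=cap(n,f'c_{n}.png');X=cloud(d)
    for nm,lo,hi,r in(('bush',.058,.072,.025),('knobtop',tcp[2]-.004,tcp[2]+.02,.014),('shank',tcp[2]-.058,tcp[2]-.03,.02)):
        c=np.array([.564,-.05]) if nm=='bush' else tcp[:2]
        with np.errstate(invalid='ignore'): m=(X[:,:,2]>lo)&(X[:,:,2]<hi)&(np.hypot(X[:,:,0]-c[0],X[:,:,1]-c[1])<r)
        if m.sum()>5:
            Q=X[m];r_=cv2.minAreaRect((Q[:,:2]*1000).astype('f4')); print(n,nm,m.sum(),Q.mean(0).round(4),Q[:,2].min().round(4),np.round(r_[0],1),np.round(r_[1],1))
I=[cv2.imread(f'pics/c_{n}.png') for n in('wrist','scene','side')]
c=[cv2.resize(I[1][170:280,200:330],(390,330)),cv2.resize(I[2][150:260,250:380],(390,330))]
cv2.imwrite('pics/c.png',np.hstack(c))
E
```

```text
t 4.23 tcp [561.6 -49.5 155.8] yaw 86.3 F [ 0.9  0.1 -0.6] gap 13.3 ff 25.0 q [-0.41  0.47  0.56  1.87 -0.31  0.9   0.23]
d [-0.   2.2 35.8] r [-0.01  0.04  0.26]
wrist bush 643 [ 0.5614 -0.048   0.0651] 0.058 [561.5 -48.9] [25. 25.]
wrist knobtop 938 [ 0.5616 -0.0458  0.1621] 0.1519 [561.9 -46.9] [16.4 19.1]
wrist shank 88 [ 0.561  -0.048   0.1109] 0.1035 [560.7 -48.4] [7.2 3. ]
scene bush 112 [ 0.5654 -0.0486  0.0638] 0.0581 [563.7 -48.5] [25.1 24.5]
scene shank 39 [ 0.5643 -0.0514  0.1141] 0.1021 [564.  -51.9] [7.8 4.7]
side bush 129 [ 0.5622 -0.0516  0.0648] 0.058 [562.8 -50.1] [25.3 25. ]
side knobtop 81 [ 0.5642 -0.0567  0.1627] 0.1523 [562.8 -53.7] [14.5 16.1]
side shank 33 [ 0.5612 -0.0553  0.1149] 0.1039 [561.4 -55.4] [5.2 7.5]
```

View pics/c.png

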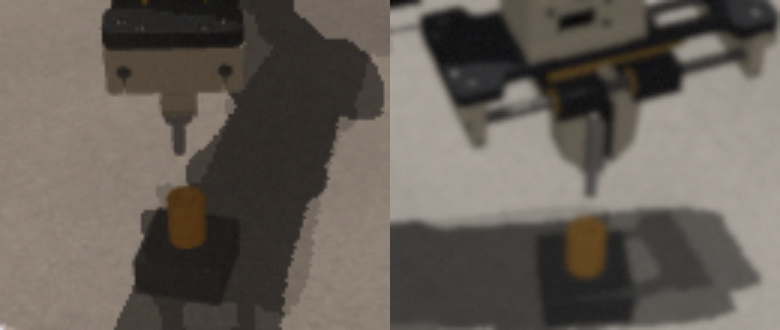

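View pics/c_wrist.png

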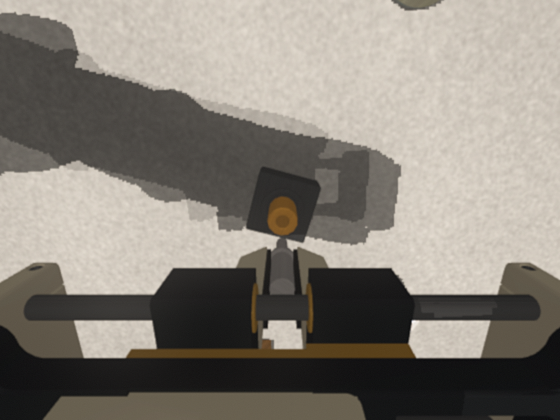

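The crops show the pin hanging upright above the bushing. In the wrist view the bore is at (283,218) and the pin tip at (282,240). The pin is about 2–3 mm short in y, so I'll correct that, go lower and compare again.

{"fn": "apply_moves", "kwargs": {
  "rows": [
    {"dx":1,"dy":0.5,"dz":10,"rx":0,"ry":0,"rz":0,"hand":-1},
    {"dx":2.3,"dy":0.6,"dz":20,"rx":0,"ry":0,"rz":0,"hand":-1},
    {"dx":2.3,"dy":0.6,"dz":22,"rx":0,"ry":0,"rz":0,"hand":-1},
    {"dx":2.3,"dy":0.6,"dz":22,"rx":0,"ry":0,"rz":0,"hand":-1}
  ]
}}

```text
clock: 4.72
tcp_pos: [0.5617, -0.0462, 0.1324]
eef_rot: [-0.001, 0.73, 0.684, -0.001]
force: [-0.3, 0.1, -0.8]
finger_gap: 0.149
finger_force: 25.0
```

```bash
cat > m.py <<'E'
from h import *
go(563.8,-49.7,120,86)
tcp=arm.read_state()['tcp_pos']
A=[];B=[]
for n in('scene','side','wrist'):
    a=[];w=[]
    for k in range(3):
        d=cap(n);X=cloud(d);R=np.array(d['R']);C=-R.T@d['t']
        for nm,lo,hi,r,L in(('bush',.040,.064,.02,a),('shank',tcp[2]-.054,tcp[2]-.028,.018,w)):
            c=np.array([.564,-.05]) if nm=='bush' else tcp[:2]
            with np.errstate(invalid='ignore'): m=(X[:,:,2]>lo)&(X[:,:,2]<hi)&(np.hypot(X[:,:,0]-c[0],X[:,:,1]-c[1])<r)
            us=[]
            for v in np.where(m.any(1))[0]:
                u=np.where(m[v])[0]; us.append((u.min()+u.max())/2)
            if not us: continue
            v=np.where(m.any(1))[0]; f=210/np.tan(np.radians(d['fovy'])/2)
            # rays of silhouette midpoints, cut at the known heights
            P=[]
            for ui,vi in zip(us,v):
                ray=R.T@np.array([(ui-d['cx'])/f,(vi-d['cy'])/f,1]); zz=np.nanmedian(X[vi,:,2][m[vi]])
                P.append(C+ray*(zz-C[2])/ray[2])
            L.append(np.mean(P,0))
    if not w: continue
    h=tcp[:2]-C[:2]; h/=np.linalg.norm(h); l=np.array([h[1],-h[0]])
    e=(np.mean(w,0)-np.mean(a,0))[:2]@l*1000
    print(n,'lateral dir',l.round(3),'pin-bush',e.round(2),len(us),'shank z',np.mean(w,0)[2].round(3))
    if n!='wrist': A.append(l);B.append(e)
print('pin-bush xy mm',np.linalg.solve(A,B).round(2))
E
python3 m.py
```

```text
t 4.72 tcp [561.7 -46.2 132.4] yaw 86.3 F [-0.3  0.1 -0.8] gap 13.7 ff 25.0 q [-0.4   0.5   0.54  1.89 -0.33  0.85  0.25]
d [-3.4  2.4 12.4] r [-0.15  0.02  0.27]
scene lateral dir [0.047 0.999] pin-bush 0.46 9 shank z 0.091
side lateral dir [ 0.883 -0.47 ] pin-bush 1.5 8 shank z 0.092
wrist lateral dir [-0.997  0.076] pin-bush -0.73 10 shank z 0.089
pin-bush xy mm [1.9  0.38]
```

{"fn": "apply_moves", "kwargs": {
  "rows": [
    {"dx":-0.3,"dy":-0.8,"dz":4,"rx":0,"ry":0,"rz":0,"hand":-1},
    {"dx":-0.3,"dy":-0.8,"dz":8,"rx":0,"ry":0,"rz":0,"hand":-1},
    {"dx":-0.3,"dy":-0.8,"dz":12,"rx":0,"ry":0,"rz":0,"hand":-1},
    {"dx":-0.3,"dy":-0.8,"dz":16,"rx":0,"ry":0,"rz":0,"hand":-1},
    {"dx":-0.3,"dy":-0.8,"dz":18,"rx":0,"ry":0,"rz":0,"hand":-1},
    {"dx":-0.3,"dy":-0.8,"dz":18,"rx":0,"ry":0,"rz":0,"hand":-1}
  ]
}}

```text
clock: 5.67
tcp_pos: [0.5615, -0.0463, 0.1151]
eef_rot: [-0.0, 0.73, 0.684, -0.0]
force: [0.2, 0.3, -0.4]
finger_gap: 0.145
finger_force: 25.0
```

```bash
python3 m.py
```

```text
t 5.67 tcp [561.5 -46.3 115.1] yaw 86.3 F [ 0.2  0.3 -0.4] gap 13.3 ff 25.0 q [-0.39  0.52  0.53  1.9  -0.35  0.81  0.26]
d [-3.2  2.5 -4.9] r [-0.06  0.01  0.29]
scene lateral dir [0.046 0.999] pin-bush 0.33 13 shank z 0.069
side lateral dir [ 0.883 -0.47 ] pin-bush 1.05 12 shank z 0.068
wrist lateral dir [-0.998  0.068] pin-bush -0.36 25 shank z 0.066
pin-bush xy mm [1.33 0.26]
```

{"fn": "apply_moves", "kwargs": {
  "rows": [
    {"dx":0,"dy":-0.4,"dz":5,"rx":0,"ry":0,"rz":0,"hand":-1},
    {"dx":0,"dy":-0.4,"dz":10,"rx":0,"ry":0,"rz":0,"hand":-1},
    {"dx":0,"dy":-0.4,"dz":15,"rx":0,"ry":0,"rz":0,"hand":-1},
    {"dx":0,"dy":-0.4,"dz":18,"rx":0,"ry":0,"rz":0,"hand":-1},
    {"dx":0,"dy":-0.4,"dz":18,"rx":0,"ry":0,"rz":0,"hand":-1}
  ]
}}

```text
clock: 6.53
tcp_pos: [0.561, -0.0463, 0.0969]
eef_rot: [-0.0, 0.73, 0.684, -0.001]
force: [0.4, -1.0, -0.6]
finger_gap: 0.144
finger_force: 25.0
```

{"fn": "apply_moves", "kwargs": {
  "rows": [
    {"dx":0,"dy":0,"dz":1.5,"rx":0,"ry":0,"rz":0,"hand":-1},
    {"dx":0,"dy":0,"dz":2.5,"rx":0,"ry":0,"rz":0,"hand":-1},
    {"dx":0,"dy":0,"dz":3.5,"rx":0,"ry":0,"rz":0,"hand":-1},
    {"dx":0,"dy":0,"dz":4,"rx":0,"ry":0,"rz":0,"hand":-1},
    {"dx":0,"dy":0,"dz":4,"rx":0,"ry":0,"rz":0,"hand":-1}
  ]
}}

```text
clock: 6.95
tcp_pos: [0.5614, -0.0462, 0.0938]
eef_rot: [-0.0, 0.73, 0.684, 0.0]
force: [-0.3, 0.4, -0.6]
finger_gap: 0.145
finger_force: 25.0
```

```bash
python3 - <<'E'
from h import *
go(561,-46,150,86)
d=cap('scene'); cv2.imwrite('pics/e.png',cv2.resize(np.hstack([d['image'][190:280,200:320],cap('side')['image'][180:270,260:380]])[:,:,::-1],(780,292)))
E
```

```text
t 6.95 tcp [561.4 -46.2  93.8] yaw 86.3 F [-0.3  0.4 -0.6] gap 13.3 ff 25.0 q [-0.37  0.55  0.51  1.92 -0.37  0.77  0.28]
d [  0.2  -0.5 -56.2] r [-0.   -0.01  0.3 ]
```

View pics/e.png

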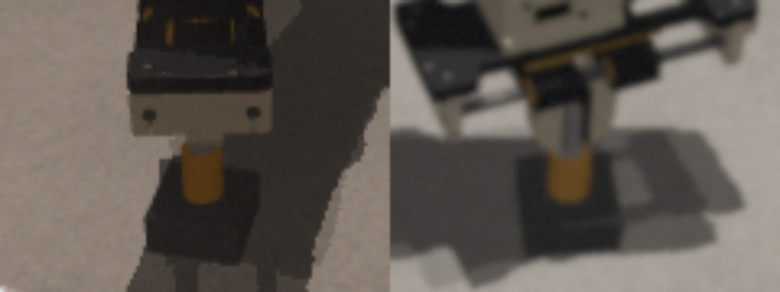

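Both crops show the shank in the bore with the flange just above the bushing's top. I'll press the last bit gently.

{"fn": "apply_moves", "kwargs": {
  "rows": [
    {"dx":0,"dy":0,"dz":0.7,"rx":0,"ry":0,"rz":0,"hand":-1},
    {"dx":0,"dy":0,"dz":1.4,"rx":0,"ry":0,"rz":0,"hand":-1},
    {"dx":0,"dy":0,"dz":2,"rx":0,"ry":0,"rz":0,"hand":-1},
    {"dx":0,"dy":0,"dz":2,"rx":0,"ry":0,"rz":0,"hand":-1}
  ]
}}

```text
clock: 7.38
tcp_pos: [0.5621, -0.0464, 0.0934]
eef_rot: [0.0, 0.73, 0.684, 0.001]
force: [-4.4, 0.7, 17.4]
finger_gap: 0.144
finger_force: 25.0
```

{"fn": "apply_moves", "kwargs": {
  "rows": [
    {"dx":0,"dy":0,"dz":-1,"rx":0,"ry":0,"rz":0,"hand":-1},
    {"dx":0,"dy":0,"dz":-1,"rx":0,"ry":0,"rz":0,"hand":-0.3},
    {"dx":0,"dy":0,"dz":-1,"rx":0,"ry":0,"rz":0,"hand":-0.3},
    {"dx":0,"dy":0,"dz":-1,"rx":0,"ry":0,"rz":0,"hand":-0.3},
    {"dx":0,"dy":0,"dz":-1,"rx":0,"ry":0,"rz":0,"hand":-0.3},
    {"dx":0,"dy":0,"dz":-20,"rx":0,"ry":0,"rz":0,"hand":-0.3},
    {"dx":0,"dy":0,"dz":-50,"rx":0,"ry":0,"rz":0,"hand":0},
    {"dx":0,"dy":0,"dz":-85,"rx":0,"ry":0,"rz":0,"hand":0.5},
    {"dx":0,"dy":0,"dz":-100,"rx":0,"ry":0,"rz":0,"hand":1}
  ]
}}

```text
clock: 8.13
tcp_pos: [0.5628, -0.0469, 0.1953]
eef_rot: [0.001, 0.73, 0.684, 0.001]
force: [-0.4, 0.4, -0.1]
finger_gap: 0.515
finger_force: 0.0
```

```bash
python3 - <<'E'
from h import *
go(453.5,302.7,200,177)
go(453.5,302.7,200,-3)
d=cap('scene');e=cap('side')
for q in(d,e):
    X=cloud(q)
    with np.errstate(invalid='ignore'): m=(np.hypot(X[:,:,0]-.563,X[:,:,1]+.05)<.02)&(X[:,:,2]<.13)
    Q=X[m]; print('top z',np.sort(Q[:,2])[-5:].round(4)); 
    for lo,hi in((.04,.064),(.08,.098)):
        S=Q[(Q[:,2]>lo)&(Q[:,2]<hi)];print(S.mean(0).round(4),len(S))
E
```

```text
t 8.13 tcp [562.8 -46.9 195.3] yaw 86.3 F [-0.4  0.4 -0.1] gap 47.4 ff 0.0 q [-0.44  0.42  0.59  1.83 -0.27  0.98  0.2 ]
d [ 341.8 -131.9   -5.1] r [  0.16   0.17 -90.75]
t 8.13 tcp [562.8 -46.9 195.3] yaw 86.3 F [-0.4  0.4 -0.1] gap 47.4 ff 0.0 q [-0.44  0.42  0.59  1.83 -0.27  0.98  0.2 ]
d [ 341.8 -131.9   -5.1] r [ 0.17 -0.16 89.25]
top z [0.101  0.101  0.1012 0.1015 0.1019]
[ 0.5716 -0.0484  0.0521] 125
[ 0.567  -0.0473  0.0893] 54
top z [0.1033 0.1034 0.1035 0.1037 0.1038]
[ 0.5587 -0.0575  0.0524] 99
[ 0.5611 -0.0523  0.0888] 48
```

{"fn": "apply_moves", "kwargs": {
  "rows": [
    {"dx":342,"dy":-132,"dz":-5,"rx":0,"ry":0,"rz":-90.75,"hand":1},
    {"dx":342,"dy":-132,"dz":-5,"rx":0,"ry":0,"rz":-90.75,"hand":1},
    {"dx":342,"dy":-132,"dz":-5,"rx":0,"ry":0,"rz":-90.75,"hand":1},
    {"dx":342,"dy":-132,"dz":-5,"rx":0,"ry":0,"rz":-90.75,"hand":1},
    {"dx":342,"dy":-132,"dz":-5,"rx":0,"ry":0,"rz":-90.75,"hand":1},
    {"dx":342,"dy":-132,"dz":-5,"rx":0,"ry":0,"rz":-90.75,"hand":1},
    {"dx":342,"dy":-132,"dz":-5,"rx":0,"ry":0,"rz":-90.75,"hand":1},
    {"dx":342,"dy":-132,"dz":-5,"rx":0,"ry":0,"rz":-90.75,"hand":1},
    {"dx":342,"dy":-132,"dz":-5,"rx":0,"ry":0,"rz":-90.75,"hand":1},
    {"dx":342,"dy":-132,"dz":-5,"rx":0,"ry":0,"rz":-90.75,"hand":1},
    {"dx":342,"dy":-132,"dz":-5,"rx":0,"ry":0,"rz":-90.75,"hand":1},
    {"dx":342,"dy":-132,"dz":-5,"rx":0,"ry":0,"rz":-90.75,"hand":1}
  ]
}}

```text
clock: 9.23
tcp_pos: [0.4507, 0.3041, 0.1954]
eef_rot: [-0.001, 0.064, 0.998, -0.001]
force: [-0.3, 0.2, -0.4]
finger_gap: 0.995
finger_force: 0.0
```

{"fn": "apply_moves", "kwargs": {
  "rows": [
    {"dx":0,"dy":0,"dz":0,"rx":0,"ry":0,"rz":-4,"hand":1},
    {"dx":0,"dy":0,"dz":0,"rx":0,"ry":0,"rz":-4,"hand":1},
    {"dx":0,"dy":0,"dz":0,"rx":0,"ry":0,"rz":-4,"hand":1}
  ]
}}

```text
clock: 9.48
tcp_pos: [0.4514, 0.3032, 0.1959]
eef_rot: [-0.001, 0.034, 0.999, -0.0]
force: [-0.5, 0.7, -0.1]
finger_gap: 0.997
finger_force: 0.0
```

```bash
python3 - <<'E'
from h import *
go(453.5,302.7,35,177)
for n in('wrist','scene','side'):
    d=cap(n,'f.png' if n=='wrist' else None); X=cloud(d)
    with np.errstate(invalid='ignore'): m=(X[:,:,2]>.030)&(X[:,:,2]<.06)&(abs(X[:,:,0]-.46)<.13)&(abs(X[:,:,1]-.303)<.06)
    Q=X[m]; c,s,a=cv2.minAreaRect((Q[:,:2]*1000).astype('f4')); print(n,len(Q),np.round(c,1),np.round(s,1),round(a,1),Q[:,2].max())
    # arms' y profile along x
    for x0 in np.arange(.36,.57,.02):
        S=Q[(abs(Q[:,0]-x0)<.006)]
        if len(S)>3: print(round(x0*1000),(S[:,1].min()*1000).round(1),(S[:,1].max()*1000).round(1),end=' | ')
    print()
E
```

```text
t 9.48 tcp [451.4 303.2 195.9] yaw 176.1 F [-0.5  0.7 -0.1] gap 91.7 ff 0.0 q [-0.79  0.35  0.14  1.84 -0.06  0.95  0.87]
d [ -2.3  -0.3 160.9] r [-0.04 -0.07 -0.91]
wrist 1938 [456.9 304.5] [ 69.6 212.3] 87.1 0.0489435022281642
360 295.6 313.8 | 380 288.0 320.2 | 400 280.3 327.1 | 420 277.3 328.4 | 440 275.5 329.6 | 460 273.5 330.9 | 480 270.5 331.5 | 500 268.6 332.7 | 520 266.7 333.3 | 540 265.8 332.6 | 560 264.6 334.1 | 
scene 655 [459.2 302.9] [ 71.6 213.4] 88.1 0.04953879602989008
360 297.3 312.7 | 380 290.0 319.8 | 400 280.1 327.6 | 420 277.8 327.5 | 440 275.2 329.0 | 460 273.0 331.0 | 480 271.0 330.0 | 500 268.5 332.0 | 520 266.2 332.8 | 540 265.5 333.7 | 560 263.6 335.2 | 
side 1020 [460.4 303.6] [ 73.1 215.3] 86.2 0.05035724348012786
360 293.3 314.5 | 380 286.1 318.8 | 400 277.7 324.6 | 420 275.7 327.9 | 440 273.2 330.9 | 460 269.7 329.0 | 480 268.0 331.7 | 500 266.0 331.0 | 520 264.6 331.6 | 540 264.0 334.9 | 560 260.6 332.5 |
```

View pics/f.png

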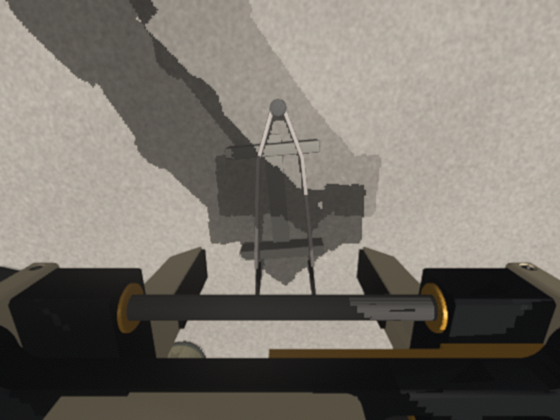

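The wrist view shows the tongs between the open fingers: pivot at (278,107), arms at (258,250) and (311,250). They're centred and aligned to about 2°, so I'm descending.

{"fn": "apply_moves", "kwargs": {
  "rows": [
    {"dx":-1,"dy":-0.7,"dz":35,"rx":0,"ry":0,"rz":-1.7,"hand":1},
    {"dx":-1,"dy":-0.7,"dz":70,"rx":0,"ry":0,"rz":-1.7,"hand":1},
    {"dx":-1,"dy":-0.7,"dz":105,"rx":0,"ry":0,"rz":-1.7,"hand":1},
    {"dx":-1,"dy":-0.7,"dz":135,"rx":0,"ry":0,"rz":-1.7,"hand":1},
    {"dx":-1,"dy":-0.7,"dz":150,"rx":0,"ry":0,"rz":-1.7,"hand":1},
    {"dx":-1,"dy":-0.7,"dz":160,"rx":0,"ry":0,"rz":-1.7,"hand":1},
    {"dx":-1,"dy":-0.7,"dz":161,"rx":0,"ry":0,"rz":-1.7,"hand":1},
    {"dx":-1,"dy":-0.7,"dz":161,"rx":0,"ry":0,"rz":-1.7,"hand":1},
    {"dx":-1,"dy":-0.7,"dz":161,"rx":0,"ry":0,"rz":-1.7,"hand":1}
  ]
}}

```text
clock: 10.38
tcp_pos: [0.4536, 0.3033, 0.037]
eef_rot: [0.001, 0.018, 1.0, 0.001]
force: [0.2, -0.3, 1.0]
finger_gap: 0.998
finger_force: 0.0
```

```bash
python3 -c "
from h import *
go(452.5,302.5,35,177.8)"
```

```text
t 10.38 tcp [453.6 303.3  37. ] yaw 177.9 F [ 0.2 -0.3  1. ] gap 91.8 ff 0.0 q [-0.76  0.57  0.1   1.98 -0.09  0.6   0.93]
d [ 1.  -0.8  2. ] r [0.07 0.08 0.11]
```

{"fn": "apply_moves", "kwargs": {
  "rows": [
    {"dx":1,"dy":-0.8,"dz":2,"rx":0,"ry":0,"rz":0,"hand":0.109},
    {"dx":1,"dy":-0.8,"dz":2,"rx":0,"ry":0,"rz":0,"hand":0.109},
    {"dx":1,"dy":-0.8,"dz":2,"rx":0,"ry":0,"rz":0,"hand":0.109},
    {"dx":1,"dy":-0.8,"dz":2,"rx":0,"ry":0,"rz":0,"hand":0.109},
    {"dx":1,"dy":-0.8,"dz":2,"rx":0,"ry":0,"rz":0,"hand":0.109},
    {"dx":1,"dy":-0.8,"dz":2,"rx":0,"ry":0,"rz":0,"hand":0.109},
    {"dx":1,"dy":-0.8,"dz":2,"rx":0,"ry":0,"rz":0,"hand":0.109},
    {"dx":1,"dy":-0.8,"dz":2,"rx":0,"ry":0,"rz":0,"hand":0.109}
  ],
  "squeeze": 20
}}

```text
clock: 11.05
tcp_pos: [0.452, 0.3022, 0.0341]
eef_rot: [0.0, 0.018, 1.0, 0.0]
force: [-0.0, 0.2, 3.0]
finger_gap: 0.559
finger_force: 7.5
```

{"fn": "apply_moves", "kwargs": {
  "rows": [
    {"dx":0,"dy":0,"dz":-4,"rx":0,"ry":0,"rz":0,"hand":0.109},
    {"dx":0,"dy":0,"dz":-10,"rx":0,"ry":0,"rz":0,"hand":0.109},
    {"dx":0,"dy":0,"dz":-20,"rx":0,"ry":0,"rz":0,"hand":0.109},
    {"dx":0,"dy":0,"dz":-32,"rx":0,"ry":0,"rz":0,"hand":0.109},
    {"dx":0,"dy":0,"dz":-40,"rx":0,"ry":0,"rz":0,"hand":0.109},
    {"dx":0,"dy":0,"dz":-40,"rx":0,"ry":0,"rz":0,"hand":0.109}
  ]
}}

```text
clock: 11.55
tcp_pos: [0.4528, 0.3027, 0.076]
eef_rot: [0.001, 0.018, 1.0, 0.001]
force: [-0.1, 0.7, -1.1]
finger_gap: 0.555
finger_force: 6.3
```

```bash
cat > t.py <<'E'
from h import *
def tongs():
    s=arm.read_state(); p=s['tcp_pos']; R=Ro.from_quat(np.roll(s['eef_rot'],-1)).as_matrix()
    for n in('scene','side'):
        d=cap(n); X=cloud(d); L=(X-p)@R; L[:,:,0]*=-1  # local: x to jaws, y, z down
        with np.errstate(invalid='ignore'): m=(abs(L[:,:,0])<.13)&(abs(L[:,:,1])<.05)&(abs(L[:,:,2])<.045)&((L[:,:,0]>.03)|(L[:,:,0]<-.05))
        Q=L[m]*1000
        for lo,hi in((-110,-85),(80,98),(98,120)):
            S=Q[(Q[:,0]>lo)&(Q[:,0]<hi)]
            if len(S)>3: print(n,(lo,hi),len(S),'xmin/max',S[:,0].min().round(1),S[:,0].max().round(1),'y',S[:,1].min().round(1),S[:,1].max().round(1),'top z',-np.percentile(S[:,2],[5,95]).round(1))
if __name__=='__main__':
    go(440,-43,55,177.8); tongs()
    cv2.imwrite('pics/g.png',np.hstack([cap('scene')['image'][130:290,220:460],cap('side')['image'][80:240,140:380]])[:,:,::-1].repeat(1,0))
E
python3 t.py
```

```text
t 11.55 tcp [452.8 302.7  76. ] yaw 177.9 F [-0.1  0.7 -1.1] gap 51.1 ff 6.3 q [-0.77  0.51  0.11  1.96 -0.08  0.68  0.93]
d [ 3.00e-01 -3.46e+02  2.03e+01] r [0.12 0.14 0.13]
scene (80, 98) 89 xmin/max 80.2 97.9 y -28.2 28.8 top z [11.7 -6. ]
scene (98, 120) 109 xmin/max 98.1 114.7 y -29.4 29.8 top z [11.9 -7. ]
side (-110, -85) 73 xmin/max -100.5 -85.1 y -13.2 4.4 top z [13.5 -8. ]
side (80, 98) 108 xmin/max 80.0 97.9 y -32.1 29.0 top z [11.7 -6.8]
side (98, 120) 97 xmin/max 98.0 114.8 y -31.8 29.3 top z [11.2 -7.5]
```

View pics/g.png

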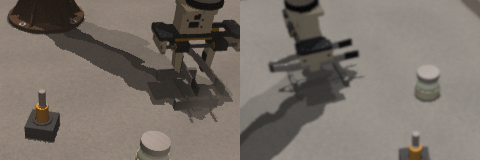

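The crops show the tongs lifted level in the gripper with their jaws open. The pin stands flange-home in the bushing, at (42,100) and (415,140). Next I'll carry them across to in front of the bushing.

{"fn": "apply_moves", "kwargs": {
  "rows": [
    {"dx":1,"dy":-10,"dz":0,"rx":0,"ry":0,"rz":0,"hand":0.109},
    {"dx":2,"dy":-30,"dz":0,"rx":0,"ry":0,"rz":0,"hand":0.109},
    {"dx":4,"dy":-62,"dz":0,"rx":0,"ry":0,"rz":0,"hand":0.109},
    {"dx":6,"dy":-97,"dz":0,"rx":0,"ry":0,"rz":0,"hand":0.109},
    {"dx":8,"dy":-134,"dz":0,"rx":0,"ry":0,"rz":0,"hand":0.109},
    {"dx":10,"dy":-171,"dz":2,"rx":0,"ry":0,"rz":0,"hand":0.109},
    {"dx":12,"dy":-208,"dz":6,"rx":0,"ry":0,"rz":0,"hand":0.109},
    {"dx":13,"dy":-245,"dz":10,"rx":0,"ry":0,"rz":0,"hand":0.109},
    {"dx":14,"dy":-280,"dz":14,"rx":0,"ry":0,"rz":0,"hand":0.109},
    {"dx":15,"dy":-310,"dz":17,"rx":0,"ry":0,"rz":0,"hand":0.109},
    {"dx":15,"dy":-335,"dz":20,"rx":0,"ry":0,"rz":0,"hand":0.109},
    {"dx":15,"dy":-346,"dz":22,"rx":0,"ry":0,"rz":0,"hand":0.109}
  ]
}}

```text
clock: 12.75
tcp_pos: [0.4227, -0.0476, 0.0514]
eef_rot: [-0.001, 0.02, 1.0, -0.001]
force: [-0.4, 0.6, -1.6]
finger_gap: 0.553
finger_force: 6.3
```

{"fn": "apply_moves", "kwargs": {
  "rows": [
    {"dx":0,"dy":0,"dz":0,"rx":0,"ry":0,"rz":0,"hand":0.109},
    {"dx":0,"dy":0,"dz":0,"rx":0,"ry":0,"rz":0,"hand":0.109}
  ]
}}

```text
clock: 12.92
tcp_pos: [0.4235, -0.044, 0.0516]
eef_rot: [-0.001, 0.019, 1.0, -0.0]
force: [-0.6, 1.3, -1.2]
finger_gap: 0.552
finger_force: 6.3
```

```bash
sed -i "s/go(440,-43,55,177.8)/go(467,-44.5,52,177.9)/; s/130:290,220:460/150:310,160:400/; s/80:240,140:380/130:290,180:420/; s/g.png/g2.png/" t.py; python3 t.py
python3 - <<'E'
from h import *
s=arm.read_state();p=s['tcp_pos'];R=Ro.from_quat(np.roll(s['eef_rot'],-1)).as_matrix()
for n in('scene','side'):
    X=cloud(cap(n))
    with np.errstate(invalid='ignore'): m=(np.hypot(X[:,:,0]-.563,X[:,:,1]+.049)<.016)&(X[:,:,2]>.063)&(X[:,:,2]<.105)
    Q=(X[m]-p)@R*1000; print(n,'bush/pin local x,y',-Q[:,0].mean().round(1),Q[:,1].mean().round(1))
E
```

```text
t 12.92 tcp [423.5 -44.   51.6] yaw 177.8 F [-0.6  1.3 -1.2] gap 50.8 ff 6.3 q [-0.09  0.42  0.09  2.25 -0.08  0.48  1.59]
d [-43.4   1.2  -0.5] r [-0.   -0.06 -0.09]
scene (-110, -85) 19 xmin/max -90.5 -85.3 y -4.8 8.0 top z [10.6 -1.8]
scene (80, 98) 37 xmin/max 81.5 97.5 y -26.4 28.4 top z [12.2 -4.4]
scene (98, 120) 89 xmin/max 98.5 119.8 y -27.1 32.8 top z [ 12.  -22.6]
side (-110, -85) 108 xmin/max -100.2 -85.0 y -10.9 8.7 top z [14.5 -5.1]
side (80, 98) 141 xmin/max 80.1 98.0 y -28.6 28.3 top z [13. -6.]
side (98, 120) 265 xmin/max 98.2 119.8 y -29.5 33.5 top z [ 12.4 -41.5]
scene bush/pin local x,y 142.4 -1.1
side bush/pin local x,y 137.5 -5.9
```

View pics/g2.png

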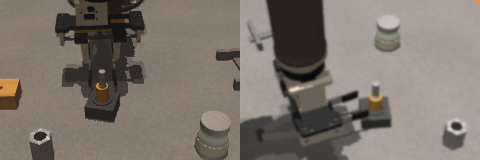

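The tongs are in front of the bushing with the pin centred between the jaws: scene crop (100,85), side crop (375,95). Now I'll advance 44 mm.

{"fn": "apply_moves", "kwargs": {
  "rows": [
    {"dx":-5,"dy":-1.5,"dz":0,"rx":0,"ry":0,"rz":0,"hand":0.109},
    {"dx":-13,"dy":-1.5,"dz":0,"rx":0,"ry":0,"rz":0,"hand":0.109},
    {"dx":-22,"dy":-1.5,"dz":0,"rx":0,"ry":0,"rz":0,"hand":0.109},
    {"dx":-32,"dy":-1.5,"dz":0,"rx":0,"ry":0,"rz":0,"hand":0.109},
    {"dx":-40,"dy":-1.5,"dz":0,"rx":0,"ry":0,"rz":0,"hand":0.109},
    {"dx":-44,"dy":-1.5,"dz":0,"rx":0,"ry":0,"rz":0,"hand":0.109},
    {"dx":-44,"dy":-1.5,"dz":0,"rx":0,"ry":0,"rz":0,"hand":0.109},
    {"dx":-44,"dy":-1.5,"dz":0,"rx":0,"ry":0,"rz":0,"hand":0.109}
  ]
}}

```text
clock: 13.88
tcp_pos: [0.4682, -0.0464, 0.0517]
eef_rot: [-0.0, 0.018, 1.0, -0.0]
force: [-0.9, -0.3, -0.8]
finger_gap: 0.557
finger_force: 6.3
```

```bash
python3 - <<'E'
from h import *
go(467,-45.5,52,177.8)
s=arm.read_state();p=s['tcp_pos'];R=Ro.from_quat(np.roll(s['eef_rot'],-1)).as_matrix()
for n in('scene','side'):
    L=((cloud(cap(n))-p)@R)*1000; L[:,:,0]*=-1; x,y,z=L[:,:,0],L[:,:,1],-L[:,:,2]
    with np.errstate(invalid='ignore'):
        a=(abs(x-95)<25)&(abs(y)<13)&(z>9)&(z<52); j=(x>70)&(x<120)&(abs(y)>14)&(abs(y)<45)&(z>5)&(z<16)
    print(n,'bush',x[a].mean().round(1),y[a].mean().round(1),'bush y',y[a].min().round(1),y[a].max().round(1),'x',x[a].min().round(1),x[a].max().round(1),'jaw -',y[j&(y<0)].max().round(1),'+',y[j&(y>0)].min().round(1),'jaw x',x[j].min().round(1),x[j].max().round(1))
E
```

```text
t 13.88 tcp [468.2 -46.4  51.7] yaw 177.9 F [-0.9 -0.3 -0.8] gap 51.3 ff 6.3 q [-0.08  0.46  0.09  2.15 -0.08  0.53  1.6 ]
d [ 1.2  0.8 -0.3] r [-0.   -0.03  0.13]
scene bush 99.0 1.8 bush y -10.0 12.4 x 86.4 107.6 jaw - -21.8 + 14.1 jaw x 70.1 114.1
side bush 93.4 -3.2 bush y -12.2 9.8 x 83.2 107.8 jaw - -22.9 + 21.4 jaw x 70.6 113.4
```

Bushing centred in the jaws (local x ≈ 96, y ≈ 0). Closing.

{"fn": "apply_moves", "kwargs": {
  "rows": [
    {"dx":0,"dy":0,"dz":0,"rx":0,"ry":0,"rz":0,"hand":0.05},
    {"dx":0,"dy":0,"dz":0,"rx":0,"ry":0,"rz":0,"hand":0},
    {"dx":0,"dy":0,"dz":0,"rx":0,"ry":0,"rz":0,"hand":-0.05},
    {"dx":0,"dy":0,"dz":0,"rx":0,"ry":0,"rz":0,"hand":-0.1},
    {"dx":0,"dy":0,"dz":0,"rx":0,"ry":0,"rz":0,"hand":-0.13},
    {"dx":0,"dy":0,"dz":0,"rx":0,"ry":0,"rz":0,"hand":-0.2},
    {"dx":0,"dy":0,"dz":0,"rx":0,"ry":0,"rz":0,"hand":-0.3},
    {"dx":0,"dy":0,"dz":0,"rx":0,"ry":0,"rz":0,"hand":-0.5},
    {"dx":0,"dy":0,"dz":0,"rx":0,"ry":0,"rz":0,"hand":-0.5},
    {"dx":0,"dy":0,"dz":0,"rx":0,"ry":0,"rz":0,"hand":-0.5}
  ],
  "squeeze": 40
}}

```text
clock: 14.82
tcp_pos: [0.4682, -0.0463, 0.0519]
eef_rot: [-0.0, 0.018, 1.0, 0.0]
force: [0.2, -0.6, -1.7]
finger_gap: 0.429
finger_force: 40.0
```

```bash
python3 -c "
from h import *
go(468,-46,172,177.9)"
```

```text
t 14.82 tcp [468.2 -46.3  51.9] yaw 177.9 F [ 0.2 -0.6 -1.7] gap 39.5 ff 40.0 q [-0.08  0.46  0.09  2.15 -0.08  0.53  1.6 ]
d [   0.2    0.3 -120.1] r [ 0.   -0.    0.04]
```

Gap is 39.5 mm at 40 N, so the bushing is gripped. Lifting straight up slowly.

{"fn": "apply_moves", "kwargs": {
  "rows": [
    {"dx":0,"dy":0,"dz":-2,"rx":0,"ry":0,"rz":0,"hand":-0.5},
    {"dx":0,"dy":0,"dz":-6,"rx":0,"ry":0,"rz":0,"hand":-0.5},
    {"dx":0,"dy":0,"dz":-14,"rx":0,"ry":0,"rz":0,"hand":-0.5},
    {"dx":0,"dy":0,"dz":-24,"rx":0,"ry":0,"rz":0,"hand":-0.5},
    {"dx":0,"dy":0,"dz":-36,"rx":0,"ry":0,"rz":0,"hand":-0.5},
    {"dx":0,"dy":0,"dz":-48,"rx":0,"ry":0,"rz":0,"hand":-0.5},
    {"dx":0,"dy":0,"dz":-60,"rx":0,"ry":0,"rz":0,"hand":-0.5},
    {"dx":0,"dy":0,"dz":-74,"rx":0,"ry":0,"rz":0,"hand":-0.5},
    {"dx":0,"dy":0,"dz":-88,"rx":0,"ry":0,"rz":0,"hand":-0.5},
    {"dx":0,"dy":0,"dz":-102,"rx":0,"ry":0,"rz":0,"hand":-0.5},
    {"dx":0,"dy":0,"dz":-113,"rx":0,"ry":0,"rz":0,"hand":-0.5},
    {"dx":0,"dy":0,"dz":-119,"rx":0,"ry":0,"rz":0,"hand":-0.5}
  ]
}}

```text
clock: 15.82
tcp_pos: [0.4686, -0.0464, 0.1727]
eef_rot: [0.001, 0.018, 1.0, 0.0]
force: [0.6, -0.1, -3.5]
finger_gap: 0.43
finger_force: 40.0
```

{"fn": "apply_moves", "kwargs": {
  "rows": [
    {"dx":0,"dy":0,"dz":-1,"rx":0,"ry":0,"rz":0,"hand":-0.5},
    {"dx":0,"dy":0,"dz":-1,"rx":0,"ry":0,"rz":0,"hand":-0.5},
    {"dx":0,"dy":0,"dz":-1,"rx":0,"ry":0,"rz":0,"hand":-0.5},
    {"dx":0,"dy":0,"dz":-1,"rx":0,"ry":0,"rz":0,"hand":-0.5},
    {"dx":0,"dy":0,"dz":-1,"rx":0,"ry":0,"rz":0,"hand":-0.5},
    {"dx":0,"dy":0,"dz":-1,"rx":0,"ry":0,"rz":0,"hand":-0.5}
  ]
}}

```text
clock: 16.32
tcp_pos: [0.468, -0.0463, 0.1714]
eef_rot: [-0.0, 0.018, 1.0, -0.0]
force: [-0.1, 0.6, -2.6]
finger_gap: 0.428
finger_force: 40.0
```

```bash
python3 - <<'E'
from h import *
go(468,-46,172,177.9)
o=[]
for n,(v,u) in(('scene',(140,190)),('side',(110,250))):
    d=cap(n);X=cloud(d);o.append(d['image'][v:v+150,u:u+150])
    with np.errstate(invalid='ignore'): r=np.hypot(X[:,:,0]-.563,X[:,:,1]+.049)<.02; 
    Q=X[r&(X[:,:,2]>.12)&(X[:,:,2]<.26)]*1000
    for lo,hi in((135,160),(180,188),(192,205),(205,225)):
        S=Q[(Q[:,2]>lo)&(Q[:,2]<hi)]; print(n,(lo,hi),len(S),S.mean(0).round(1) if len(S) else '')
    print(n,'top/bottom',Q[:,2].max().round(1),Q[:,2].min().round(1))
cv2.imwrite('pics/z.png',cv2.resize(np.hstack(o)[:,:,::-1],(800,400)))
E
```

```text
t 16.32 tcp [468.  -46.3 171.4] yaw 177.9 F [-0.1  0.6 -2.6] gap 39.3 ff 40.0 q [-0.11  0.27  0.12  2.04 -0.04  0.84  1.57]
d [-0.   0.3 -0.6] r [-0.   -0.05  0.04]
scene (135, 160) 61 [571.9 -49.5 154.6]
scene (180, 188) 117 [566.8 -49.6 183.3]
scene (192, 205) 51 [566.6 -48.7 198.4]
scene (205, 225) 80 [565.5 -48.  214.5]
scene top/bottom 221.1 149.0
side (135, 160) 21 [560.8 -60.9 153.5]
side (180, 188) 129 [560.5 -55.2 184.1]
side (192, 205) 46 [560.7 -53.4 198.4]
side (205, 225) 87 [561.5 -52.1 216. ]
side top/bottom 223.3 150.0
```

View pics/z.png

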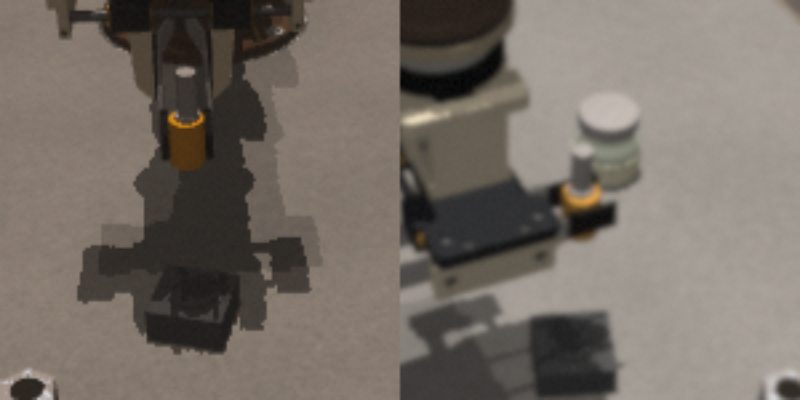

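The bushing hangs upright in the tongs, scene crop (187,140), with the pin's flange seated on it. The knob's top rose 120 mm, and the arm is still.

```bash
python3 -c "
from bench import arm
print(arm.hand_in())"
```

```text
the job is handed in; nothing more can be done
None
```

I've handed the job in: the pin was pushed home into the bushing and released, and the tongs then lifted both straight up about 12 cm (knob top up 120 mm) and held them there, upright and still, at 16.3 s; the hand-in returned no verdict.

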